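# Sort flange fittings into the trays

### The arm

A 6-joint arm with a two-finger parallel gripper is mounted at the origin on the work surface. World frame = base frame: x ahead of the robot, y to its left, z up, the work surface at z = 0. Lengths are in m, angles in rad, forces in N, time in s.
With the tool pointing down it reaches from about 0.3 to 0.85 m from the base axis. Payload 5.4 kg.
Tool frame: the origin (TCP) lies at the very end of the fingers, on their centre line; the grasp point (between the pads) lies bot.tcp_to_grasp behind it (bot.tcp_to_grasp is the distance from the TCP to the grasp point, in m); z points along the fingers, y is the line along which they close (so a half turn about z gives the same grasp; the last joint's range is limited). The gripper opens to 85 mm and grips with 20 to 120 N. Pads are 22 mm wide; open, the fingers measure 114 mm over their backs; the gripper's body (76 mm by 85 mm) begins 54 mm behind the grasp point. The pads swing forward as they close: fully open they stand 13 mm farther back than shut.
Start: joints at [-1.375, 0.158, 1.597, -0, 1.386, -0.21], TCP at [0.227, -0.528, 0.231] pointing down, gripper open.
Joint ranges: [-2.91, 2.91], [-0.94, 2.29], [0.18, 2.7], [-1.29, 4.43], [0.17, 2.64], [-3, 3]. Speed limits (rad/s): [2.57, 2.57, 3.14, 3.14, 3.14, 3.14].

### API

Orientations are given as a rotation vector (axis times angle).
In Python, from bench import telemetry, eyes, ticket, bot gives the robot as it stands. The module is installed in compiled form; this text tells all that it offers.
- The arm moves only by the tool arm_command, never from a script. Its argument "increments" is a list of rows, each a list of 3 entries, a list of its own where there are three numbers: the shift along the tool's x, y, z in mm, then the turn, a rotation vector about the tool's x, y, z in degrees, then the finger opening in mm, from 0 to 85.4. A call has 1 to 8 rows; each row shifts and turns the commanded pose from where the row before left it, along the tool's axes as they then stand; what a row does not reach is not made up. A row lasts 1/8 s, in which the tool goes at most 62.5 mm and 10.7 degrees, less where a joint would pass 70% of its speed; a pose out of reach is approached as far as the arm can. A call is refused whole if a number of a shift passes 62.5 or a number of a turn 10.7, either way. A call with a gripper value outside its range is refused whole. The fingers move at their own pace and stop on an object; the grip force is fixed at half the most. Time passes only in rows, so rows that do not move let the fingers close. It gives the time, the measured TCP pose, the force, the opening and the grip force at its end, in the units of the state.
- telemetry.observe(): the state, without advancing time (a new reading comes with each control period).
- eyes.camera(name): name is "scene" or "side" or "wrist"; returns the picture (480x640x3 uint8, red, green, blue); there is no depth.
- eyes.camera_info(name): a dict with "fovy" (degrees; the focal length in pixels is half the picture's height over the tangent of half this angle, whatever the lens; pixels are square), "cx", "cy" (the principal point, pixels), "k1" (the pictures are not rectified: a ray, as slopes to the right and down, at radius r is drawn at 1 + k1 r^2 times it, then the intrinsics apply), "camera_from_world" (4x4, takes a point from world to camera coordinates). Camera axes: x right, y up, looking along -z (the intrinsics and any distortion apply to the point x, -y, -z); pixel columns grow to the right and rows downward; lengths in m; the calibration is good to about 2 mm. A picture is of the moment at which its call begins: read the wrist's pose just before it. camera_info takes no time and is no camera call; for the wrist camera it gives the pose at the moment of the call.
- ticket.finish_job(): hands the job in; it is judged then, once.
The state is a dict: "t": time; "joint_pos": joint angles; "joint_vel": joint speeds; "joint_efforts": joint torques, N m; "ee_pos": TCP position; "ee_rot": TCP orientation; "wrist_force": force on the tool from outside, world axes, zero at the start; "moment": the same for the moment, N m; "opening": finger opening in m; "gripper_force": force on a finger pad.
Only numpy, scipy, OpenCV 4.12 (cv2) and the standard library are available. Lean on these libraries where they do the work, as an engineer would, in place of code of your own. Each camera call takes 0.05 s, during which the arm holds its last target. There are 200 camera calls.

### The job

Tidy up after the flange exercise: put the two silver bolts in the blue tray, the two dark nuts in the red tray and the yellow pipe collar in the green tray. Everything must rest flat on its tray's floor, side by side and not stacked or propped on a rim, with the collar standing on its end. Leave the white tape roll and the steel socket where they are.

Things in the scene. Friction and masses are not known exactly. Their poses are not given: they have to be found in the camera images.
- bolt0: loose silver hexagon bolt, 96 mm long, lying level; 13 mm thick head at one end, a 16 mm thick nut run onto the other (6 mm of thread beyond it), both 30 mm across flats; bare shaft 20 mm in diameter from x = -35 to +26 mm. Origin: on its axis at mid-length, 15 mm above what it lies on. x: along the bolt, head to thread end. 0.36 kg
- bolt1: the other one, alike: loose silver hexagon bolt, 96 mm long, lying level; 13 mm thick head at one end, a 16 mm thick nut run onto the other (6 mm of thread beyond it), both 30 mm across flats; bare shaft 20 mm in diameter from x = -35 to +26 mm. Origin: on its axis at mid-length, 15 mm above what it lies on. x: along the bolt, head to thread end. 0.36 kg
- nut0: large loose dark grey blackened-steel hexagon nut lying flat, 36 mm across the flats (41.6 across corners), 20 mm high, with a 22 mm hole. Origin: its centre, 10 mm above what it lies on; z is its hole's axis, x is perpendicular to one of its flats (so flats face every 60 degrees from x). About 0.11 kg
- nut1: the other one, alike: large loose dark grey blackened-steel hexagon nut lying flat, 36 mm across the flats (41.6 across corners), 20 mm high, with a 22 mm hole. Origin: its centre, 10 mm above what it lies on; z is its hole's axis, x is perpendicular to one of its flats (so flats face every 60 degrees from x). About 0.11 kg
- collar: yellow painted pipe collar (short tube) standing on its end, 48 mm outside and 36 mm inside diameter, 30 mm high. Origin: centre of its underside; z is its axis, up. About 0.16 kg. Loose
- blue_tray: blue shallow open metal tray fixed to the bench, 148 mm (x) by 140 mm (y) outside, 140 by 132 mm inside, rim 14 mm above the bench, floor 3 mm thick (its upper face 3 mm above the bench). Origin: centre of its underside, at bench height; x along the 148 mm side. For the bolts
- red_tray: red shallow open metal tray fixed to the bench, 148 mm (x) by 140 mm (y) outside, 140 by 132 mm inside, rim 14 mm above the bench, floor 3 mm thick (its upper face 3 mm above the bench). Origin: centre of its underside, at bench height; x along the 148 mm side. For the nuts
- green_tray: green shallow open metal tray fixed to the bench, 148 mm (x) by 140 mm (y) outside, 140 by 132 mm inside, rim 14 mm above the bench, floor 3 mm thick (its upper face 3 mm above the bench). Origin: centre of its underside, at bench height; x along the 148 mm side. For the collar
- tape: bystander: white roll of tape lying flat, 80 mm diameter, 52 mm hole, 24 mm high. Origin: centre of its underside. Loose; must not be moved
- socket: bystander: bright steel wrench socket standing upright, 30 mm diameter, 42 mm high. Origin: centre of its underside. Loose; must not be moved
There are look-alikes about, which are no part of the job. Several things look just like the collar: the one meant starts farthest to the robot's right.

How it is judged:
By the outcome, as a careful person would: the job done as asked, in the order asked, and still so for the second after the job is handed in, with the robot touching nothing.
It also fails if it takes over 120 s, if anything falls off the work surface, if the arm or the gripper's body presses on something with over 40 N, if the wrist force passes 120 N, or if a joint passes its speed limit or range.

## Working session

There is one attempt and no reset: what is moved stays moved. The work goes in short steps, Python scripts to look and compute and a tool call to move; the robot and the scene stay as the last step left them, time stands still between calls to the robot, and variables do not carry over. Pictures are saved under pics/ and viewed, at most 14 in all, crops included, and the job is handed in when it is done.

Besides the shell and the picture viewer there is one more tool, called after "Emit:" as name(argument=value, ...), one argument or row to a line, values as JSON. arm_command: Moves the arm, as the interface text tells. Its arguments: {"type":"object","properties":{"increments":{"type":"array","items":{"type":"array"}}},"required":["increments"]}

```bash
mkdir -p pics; ls; cat > h.py <<'E'
import numpy as np, cv2
from bench import telemetry, eyes, ticket, bot
from scipy.spatial.transform import Rotation as R
def K(i):
    f=240/np.tan(np.radians(i["fovy"])/2); return np.array([[f,0,i["cx"]],[0,f,i["cy"]],[0,0,1.]])
def pix2w(i,uv,z):
    uv=np.atleast_2d(np.array(uv,float)).reshape(-1,1,2)
    p=cv2.undistortPoints(uv,K(i),np.array([i["k1"],0,0,0.]),None,None,None) if 0 else inv(i,uv)
    M=np.linalg.inv(i["camera_from_world"]); d=np.c_[p[:,0],-p[:,1],-np.ones(len(p))]@M[:3,:3].T; o=M[:3,3]
    return o+d*((z-o[2])/d[:,2])[:,None]
def inv(i,uv):
    return cv2.undistortPointsIter(uv,K(i),np.array([i["k1"],0,0,0.]),None,None,(3,100,1e-12)).reshape(-1,2)
def w2pix(i,P):
    P=np.atleast_2d(P); c=np.c_[P,np.ones(len(P))]@np.array(i["camera_from_world"]).T
    x=c[:,0]/-c[:,2]; y=-c[:,1]/-c[:,2]; s=1+i["k1"]*(x*x+y*y); k=K(i)
    return np.c_[k[0,0]*x*s+k[0,2],k[1,1]*y*s+k[1,2]]
def snap(n,f):
    i=eyes.camera_info(n); im=eyes.camera(n); cv2.imwrite("pics/"+f,im[:,:,::-1]); np.savez("pics/"+f[:-4]+".npz",im=im,**{k:v for k,v in i.items()}); return i,im
E
python3 - <<'E'
from h import *
for n in("scene","side","wrist"):
    i,_=snap(n,n+"0.png"); print(n,i["fovy"],i["cx"],i["cy"],i["k1"],np.linalg.inv(i["camera_from_world"]).round(3).tolist())
s=telemetry.observe(); print(s["ee_pos"],R.from_rotvec(s["ee_rot"]).as_matrix().round(3),s["opening"],bot.tcp_to_grasp)
E
```

```text
pics
scene 42.153552673787644 320.0602566546571 245.99726312143926 0.05305422033550324 [[0.866, -0.407, 0.292, 0.845], [0.501, 0.701, -0.507, -0.691], [0.002, 0.585, 0.811, 1.204], [0.0, 0.0, 0.0, 1.0]]
side 42.62844101959475 323.1122666609658 244.1574547248597 0.029893052796999314 [[-0.965, 0.204, -0.164, 0.224], [-0.261, -0.738, 0.622, 0.823], [0.006, 0.643, 0.766, 1.059], [0.0, 0.0, 0.0, 1.0]]
wrist 67.18338519381606 318.196468752644 239.25743732996511 -0.042144315980244276 [[0.396, 0.868, 0.299, 0.304], [-0.918, 0.374, 0.128, -0.496], [-0.001, -0.325, 0.946, 0.375], [0.0, 0.0, 0.0, 1.0]]
[ 0.22687179 -0.5278377   0.23052938] [[ 0.919  0.395 -0.   ]
 [ 0.395 -0.919  0.001]
 [ 0.    -0.001 -1.   ]] 0.08545585086836739 0.0187
```

View pics/scene0.png

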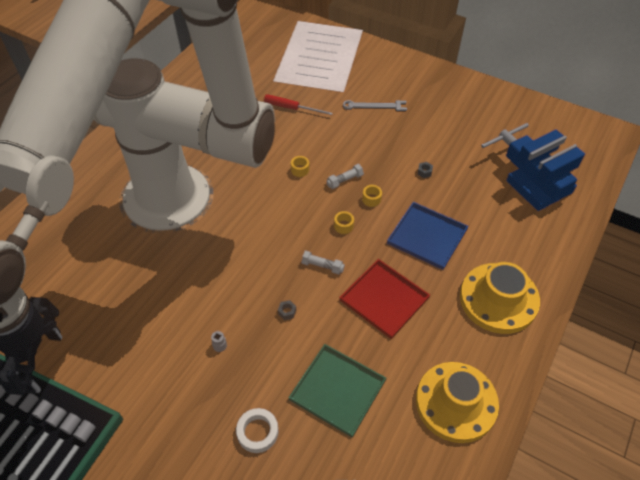

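View pics/side0.png

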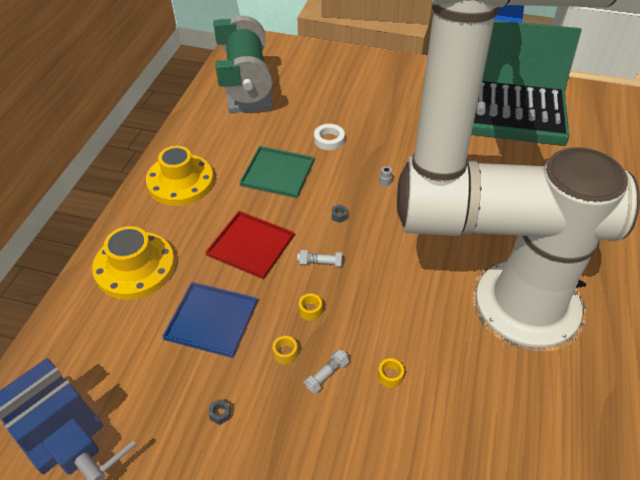

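The scene view shows three candidate collars at (300,167), (372,196) and (344,223). The bolts are at (345,178) and (322,263), and the nuts at (425,170) and (287,310). The trays are blue (427,236), red (385,298) and green (338,390). I'll measure them in both views.

```bash
cat > m.py <<'E'
from h import *
def load(f): d=np.load("pics/"+f+".npz"); return {k:d[k] for k in("fovy","cx","cy","k1","camera_from_world")},d["im"]
def blobs(im,lo,hi,a0,a1):
    m=cv2.inRange(cv2.cvtColor(im,cv2.COLOR_RGB2HSV),lo,hi); m=cv2.morphologyEx(m,cv2.MORPH_CLOSE,np.ones((3,3)))
    c,_=cv2.findContours(m,cv2.RETR_EXTERNAL,cv2.CHAIN_APPROX_NONE)
    return [k for k in c if a0<cv2.contourArea(k)<a1]
C=dict(yellow=((20,150,70),(32,255,255)),blue=((105,120,40),(125,255,255)),red=((0,200,60),(4,255,255)),green=((65,60,40),(90,255,255)),grey=((0,0,75),(179,70,255)),dark=((0,0,20),(179,90,90)))
E
python3 - <<'E'
from m import *
for f in("scene0","side0"):
    i,im=load(f)
    for n,(z,a0,a1) in dict(yellow=(.015,100,900),blue=(.010,1500,5000),red=(.010,1500,6000),green=(.01,1500,5500),grey=(.015,90,1800),dark=(.01,60,400)).items():
        for k in blobs(im,*C[n],a0,a1):
            (u,v),(w,h),a=cv2.minAreaRect(k); W=pix2w(i,k.reshape(-1,2),z)
            W=W[:,:2]; r=cv2.minAreaRect((W*1000).astype(np.float32))
            if 0.15<r[0][0]/1e3<0.9: print(f,n,(round(u),round(v)),"world mm",np.round(r[0]),np.round(r[1]),round(r[2],1))
E
```

```text
scene0 yellow (372, 195) world mm [451. 254.] [40. 60.] 27.7
scene0 yellow (299, 164) world mm [240. 252.] [39. 45.] 38.8
scene0 blue (428, 234) world mm [622. 215.] [142. 132.] 0.6
scene0 blue (543, 165) world mm [787. 572.] [232. 210.] 61.4
scene0 green (337, 391) world mm [ 626. -238.] [125. 139.] 88.3
scene0 grey (64, 463) world mm [ 255. -615.] [11. 69.] 5.0
scene0 grey (46, 460) world mm [ 222. -627.] [12. 83.] 5.7
scene0 grey (29, 456) world mm [ 190. -638.] [12. 96.] 4.5
scene0 grey (14, 449) world mm [ 157. -641.] [10. 89.] 6.1
scene0 grey (77, 426) world mm [ 228. -553.] [61. 34.] 4.3
scene0 grey (256, 430) world mm [ 531. -388.] [79. 86.] 32.5
scene0 grey (56, 416) world mm [ 177. -558.] [25. 33.] 4.7
scene0 grey (463, 386) world mm [ 842. -104.] [57. 55.] 30.4
scene0 grey (322, 382) world mm [ 587. -238.] [136.  85.] 81.4
scene0 grey (218, 341) world mm [ 356. -269.] [27. 46.] 46.9
scene0 grey (286, 308) world mm [ 438. -130.] [33. 35.] 32.3
scene0 grey (507, 279) world mm [829. 185.] [71. 72.] 19.2
scene0 grey (323, 262) world mm [446.  15.] [100.  37.] 10.6
scene0 grey 
[... 1562 characters left out ...]
9, 212) world mm [ 437. -128.] [33. 48.] 14.6
side0 grey (386, 176) world mm [ 357. -278.] [27. 68.] 11.1
side0 grey (174, 156) world mm [ 883. -205.] [59. 57.] 43.6
side0 grey (329, 136) world mm [ 528. -383.] [78. 99.] 15.6
side0 dark (47, 466) world mm [769. 568.] [27. 13.] 61.3
side0 dark (72, 466) world mm [732. 558.] [19. 25.] 34.6
side0 dark (220, 412) world mm [524. 402.] [36. 46.] 22.0
side0 dark (34, 399) world mm [859. 464.] [117.  16.] 61.1
side0 dark (340, 214) world mm [ 436. -130.] [35. 48.] 14.6
side0 dark (455, 184) world mm [ 205. -257.] [138. 244.] 15.4
side0 dark (174, 156) world mm [ 884. -213.] [51. 53.] 55.2
side0 dark (255, 105) world mm [ 755. -467.] [110.  75.] 41.5
```

The collar meant is the rightmost one (smallest y), at world (430,142) mm, scene (344,223) and side (311,306). Its look-alikes are at (449,251) and (242,246). I'll start with bolt A at (446,15), yaw about 11°.

Emit:
arm_command(
  increments=[
    [[17, -17, 0], [0, 0, 0], 85],
    [[35, -34.5, 0], [0, 0, 0], 85],
    [[35, -34.5, 0], [0, 0, 0], 85],
    [[35, -34.5, 0], [0, 0, 0], 85],
    [[35, -34.5, 0], [0, 0, 0], 85],
    [[35, -34.5, 0], [0, 0, 0], 85],
    [[35, -34.5, 0], [0, 0, 0], 85],
    [[35, -34.5, 0], [0, 0, 0], 85],
  ],
)

```text
t: 1.15
ee_pos: [0.3659, -0.1858, 0.2312]
ee_rot: [3.077, 0.632, 0.0]
wrist_force: [0.3, -0.3, -0.1]
opening: 0.085
gripper_force: 0.0
```

Emit:
arm_command(
  increments=[
    [[35, -34.5, 0], [0, 0, 0], 85],
    [[35, -34.5, 0], [0, 0, 0], 85],
    [[35, -34.5, 0], [0, 0, 0], 85],
    [[35, -34.5, 0], [0, 0, 0], 85],
    [[13, -15.5, 0], [0, 0, 0], 85],
    [[0, 0, 0], [0, 0, 6], 85],
    [[0, 0, 0], [0, 0, 6], 85],
    [[0, 0, 0], [0, 0, 0], 85],
  ],
)

```text
t: 2.15
ee_pos: [0.4454, 0.0142, 0.231]
ee_rot: [-3.126, -0.31, 0.001]
wrist_force: [0.4, 0.5, -0.3]
opening: 0.0852
gripper_force: 0.0
```

```bash
cat >> m.py <<'E'
def tool():
    s=telemetry.observe(); M=R.from_rotvec(s["ee_rot"]).as_matrix(); return s,M,np.degrees(np.arctan2(M[1,0],M[0,0]))
def to(target,yaw=None):
    s,M,y=tool(); print("ee mm",np.round(np.array(s["ee_pos"])*1e3,1),"yaw",round(y,1),"tool move mm",np.round(M.T@(np.array(target)*1e-3-s["ee_pos"])*1e3,1),"" if yaw is None else "turn %.1f"%(((y-yaw)+90)%180-90),"open",round(s["opening"]*1e3,1),"F",np.round(s["wrist_force"],1),"t",s["t"])
def meas(i,im,col,z,a0=200,a1=60000,H=None):
    for k in blobs(im,*(H or C[col]),a0,a1):
        W=(pix2w(i,k.reshape(-1,2),z)[:,:2]*1000).astype(np.float32); r=cv2.minAreaRect(W); x=k.reshape(-1,2)
        print(col,"px",x.min(0),x.max(0),"world",np.round(r[0],1),np.round(r[1],1),round(r[2],1))
E
python3 - <<'E'
from m import *
to((446,15,6),11)
i,im=snap("wrist","w1.png"); meas(i,im,"grey",.015)
E
```

```text
ee mm [445.4  14.2 231. ] yaw 11.3 tool move mm [  0.9  -0.6 225. ] turn 0.3 open 85.2 F [ 0.4  0.5 -0.3] t 2.15
grey px [430 310] [476 375] world [ 312.6 -178.9] [106.5  24. ] 38.3
grey px [160 310] [206 375] world [248.8 138.1] [ 23.6 106.4] 74.2
grey px [527 306] [570 345] world [ 353.6 -283.2] [69.4 29.9] 58.7
grey px [432 215] [475 253] world [ 440.4 -133.6] [47.8 38.2] 44.5
grey px [ 13 193] [111 268] world [360.  273.2] [106.1  39.9] 60.8
grey px [303 152] [337 250] world [444.2  11.1] [102.4  34. ] 10.7
```

View pics/w1.png

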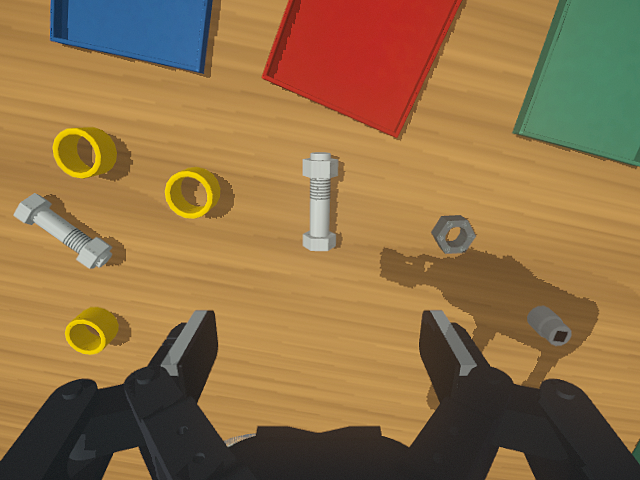

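The wrist view shows bolt A upright at columns 303–337, rows 152–250, with its head towards the robot. The nearest collar at (193,194) is the rightmost one, so it is the one meant. Bolt B is at (62,230).

Emit:
arm_command(
  increments=[
    [[-3.8, 1.5, 30], [0, 0, 0], 60],
    [[0, 0, 45], [0, 0, 0], 55],
    [[0, 0, 45], [0, 0, 0], 55],
    [[0, 0, 45], [0, 0, 0], 55],
    [[0, 0, 35], [0, 0, 0], 55],
    [[0, 0, 20], [0, 0, 0], 55],
    [[0, 0, 7], [0, 0, 0], 55],
    [[0, 0, 0], [0, 0, 0], 55],
  ],
)

```text
t: 3.2
ee_pos: [0.4423, 0.0118, 0.0045]
ee_rot: [-3.126, -0.309, 0.0]
wrist_force: [-0.4, -0.1, 0.1]
opening: 0.0548
gripper_force: 0.0
```

Emit:
arm_command(
  increments=[
    [[0, 0, 0], [0, 0, 0], 10],
    [[0, 0, 0], [0, 0, 0], 10],
    [[0, 0, 0], [0, 0, 0], 10],
    [[0, 0, 0], [0, 0, 0], 10],
    [[0, 0, 0], [0, 0, 0], 10],
    [[0, 0, 0], [0, 0, 0], 10],
  ],
)

```text
t: 3.95
ee_pos: [0.4431, 0.0117, 0.0054]
ee_rot: [3.126, 0.308, 0.003]
wrist_force: [-1.0, -0.3, 6.1]
opening: 0.0179
gripper_force: 58.5
```

The opening of 17.9 mm with an upward force suggests the pads grip above the bolt's axis. I'll regrasp a few mm lower.

Emit:
arm_command(
  increments=[
    [[0, 0, 0], [0, 0, 0], 40],
    [[0, 0, 0], [0, 0, 0], 40],
    [[0, 0, 3.5], [0, 0, 0], 40],
    [[0, 0, 0], [0, 0, 0], 10],
    [[0, 0, 0], [0, 0, 0], 10],
    [[0, 0, 0], [0, 0, 0], 10],
    [[0, 0, 0], [0, 0, 0], 10],
    [[0, 0, 0], [0, 0, 0], 10],
  ],
)

```text
t: 4.95
ee_pos: [0.4419, 0.0119, 0.0007]
ee_rot: [-3.126, -0.308, 0.001]
wrist_force: [-1.0, -0.3, 0.4]
opening: 0.0179
gripper_force: 58.5
```

Emit:
arm_command(
  increments=[
    [[0, 0, -15], [0, 0, 0], 10],
    [[0, 0, -45], [0, 0, 0], 10],
    [[0, 0, -40], [0, 0, 0], 10],
    [[16, -14, 0], [0, 0, 0], 10],
    [[34, -31, 0], [0, 0, 0], 10],
    [[34, -31, 0], [0, 0, 0], 10],
    [[34, -31, 0], [0, 0, 0], 10],
    [[34, -31, 0], [0, 0, 0], 10],
  ],
)

```text
t: 5.95
ee_pos: [0.5651, 0.1783, 0.1015]
ee_rot: [-3.126, -0.308, -0.001]
wrist_force: [1.0, -0.1, -3.2]
opening: 0.0179
gripper_force: 59.2
```

Emit:
arm_command(
  increments=[
    [[34, -31, 0], [0, 0, 0], 10],
    [[30.5, -26.4, 0], [0, 0, 0], 10],
    [[0, 0, 0], [0, 0, 5.7], 10],
    [[0, 0, 0], [0, 0, 5.6], 10],
    [[0, 0, 0], [0, 0, 0], 10],
  ],
)

```text
t: 6.58
ee_pos: [0.6162, 0.2459, 0.1011]
ee_rot: [-3.141, -0.001, 0.0]
wrist_force: [-0.3, 0.1, -3.3]
opening: 0.018
gripper_force: 59.2
```

```bash
python3 - <<'E'
from m import *
to((616,246,5),0)
i,im=snap("wrist","w2.png"); meas(i,im,"blue",.010,3000); meas(i,im,"grey",.1,500)
E
```

```text
ee mm [616.2 245.9 101.1] yaw 0.0 tool move mm [-0.2 -0.1 96.1] turn 0.0 open 18.0 F [-0.3  0.1 -3.3] t 6.575
blue px [258 126] [483 335] world [617.7 212.4] [142.5 151. ] 89.1
grey px [ 90 322] [138 380] world [592.3 343.8] [23.6 36.1] 77.3
grey px [267 198] [365 432] world [604.7 244.7] [126.   43.5] 2.1
```

View pics/w2.png

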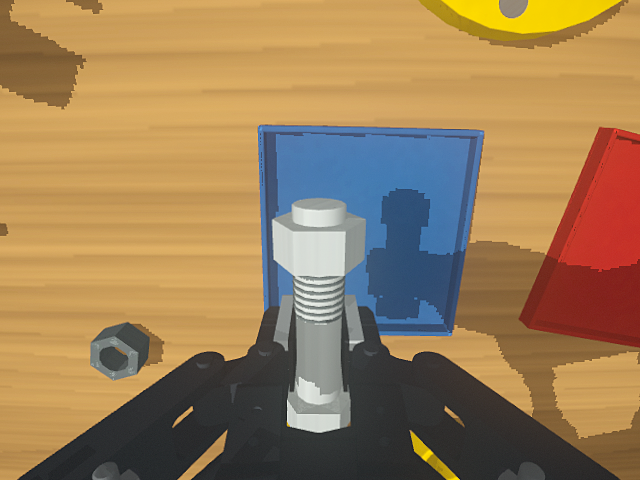

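Bolt A hangs level at columns 267–365 over the blue tray, which spans (258,126) to (483,335). Lowering it.

Emit:
arm_command(
  increments=[
    [[0, 3, 35], [0, 0, 0], 10],
    [[0, 0, 35], [0, 0, 0], 10],
    [[0, 0, 17], [0, 0, 0], 10],
    [[0, 0, 6], [0, 0, 0], 10],
    [[0, 0, 3], [0, 0, 0], 10],
    [[0, 0, 0], [0, 0, 0], 28],
    [[0, 0, 0], [0, 0, 0], 30],
    [[0, 0, 0], [0, 0, 0], 30],
  ],
)

```text
t: 7.62
ee_pos: [0.6173, 0.2429, 0.006]
ee_rot: [-3.141, 0.001, -0.003]
wrist_force: [0.7, -0.6, -0.4]
opening: 0.0301
gripper_force: 0.0
```

Emit:
arm_command(
  increments=[
    [[0, 0, -15], [0, 0, 0], 30],
    [[0, 0, -40], [0, 0, 0], 30],
    [[0, 0, -50], [0, 0, -5], 60],
    [[-20, 0, -10], [0, 0, -10], 60],
    [[-20, 0, 0], [0, 0, -10], 60],
    [[-20, 0, 0], [0, 0, -10], 60],
    [[0, 0, 0], [0, 0, -10], 60],
    [[0, 0, 0], [0, 0, -10], 60],
  ],
)

```text
t: 8.62
ee_pos: [0.5593, 0.2275, 0.1214]
ee_rot: [2.783, 1.457, 0.003]
wrist_force: [0.6, -0.4, -0.2]
opening: 0.0599
gripper_force: 0.0
```

```bash
python3 - <<'E'
from m import *
to((358,270,140),61)
E
```

```text
ee mm [559.3 227.5 121.4] yaw 55.3 tool move mm [ -79.7 -189.6  -19. ] turn -5.7 open 59.9 F [ 0.6 -0.4 -0.2] t 8.625
```

Emit:
arm_command(
  increments=[
    [[-12, -32, 0], [0, 0, 0], 60],
    [[-15, -40, 0], [0, 0, 0], 60],
    [[-15, -40, 0], [0, 0, 0], 60],
    [[-15, -40, 0], [0, 0, 0], 60],
    [[-14.6, -38.3, 0], [0, 0, -5.7], 60],
    [[0, 0, 0], [0, 0, 0], 60],
  ],
)

```text
t: 9.38
ee_pos: [0.3602, 0.2787, 0.1204]
ee_rot: [-2.709, -1.59, -0.001]
wrist_force: [1.0, -0.3, 1.0]
opening: 0.0599
gripper_force: 0.0
```

```bash
python3 - <<'E'
from m import *
to((362,277,3),61)
i,im=snap("wrist","w3.png"); meas(i,im,"grey",.015,500)
E
```

```text
ee mm [360.2 278.7 120.4] yaw 60.8 tool move mm [ -0.6   2.4 117.4] turn -0.2 open 59.9 F [ 1.  -0.3  1. ] t 9.375
grey px [394 301] [433 359] world [392. 171.] [59.8 21.6] 81.4
grey px [203 301] [242 359] world [252.5 248.6] [59.8 22. ] 40.8
grey px [300 178] [349 310] world [359.7 267.1] [103.7  34.7] 61.0
grey px [603 103] [639 158] world [581.  239.8] [35.3 26.4] 88.9
```

View pics/w3.png

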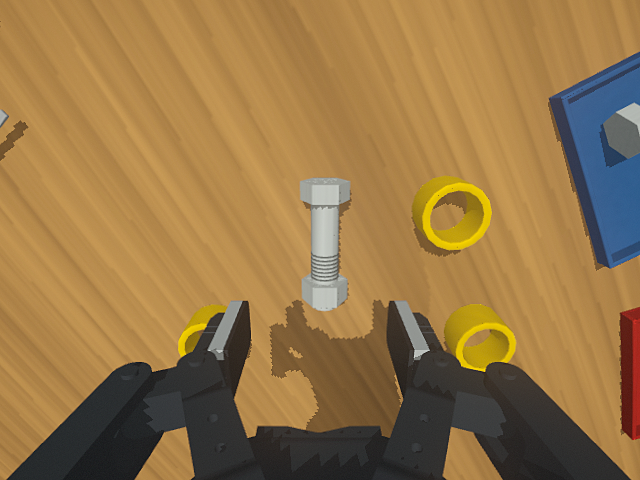

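Bolt B is centred near column 325, rows 178–310, head on the far side. Its shaft is near (325,235), and nothing lies in the fingers' way.

Emit:
arm_command(
  increments=[
    [[-2.7, 4, 20], [0, 0, 0], 55],
    [[0, 0, 40], [0, 0, 0], 55],
    [[0, 0, 35], [0, 0, 0], 55],
    [[0, 0, 17], [0, 0, 0], 55],
    [[0, 0, 5.5], [0, 0, 0], 55],
    [[0, 0, 0], [0, 0, 0], 10],
    [[0, 0, 0], [0, 0, 0], 10],
    [[0, 0, 0], [0, 0, 0], 10],
  ],
)

```text
t: 10.42
ee_pos: [0.3654, 0.2742, 0.0036]
ee_rot: [2.711, 1.586, 0.004]
wrist_force: [-0.8, -1.0, 5.6]
opening: 0.0179
gripper_force: 58.6
```

Emit:
arm_command(
  increments=[
    [[0, 0, 0], [0, 0, 0], 10],
    [[0, 0, 0], [0, 0, 0], 10],
    [[0, 0, -15], [0, 0, 0], 10],
    [[0, 0, -45], [0, 0, 0], 10],
    [[0, 0, -40], [0, 0, 0], 10],
    [[0, 0, 0], [0, 0, 5], 10],
    [[0, 0, 0], [0, 0, 10], 10],
    [[0, 0, 0], [0, 0, 10], 10],
  ],
)

```text
t: 11.42
ee_pos: [0.3638, 0.2736, 0.1027]
ee_rot: [2.993, 0.953, -0.0]
wrist_force: [0.1, 0.2, -3.7]
opening: 0.0179
gripper_force: 59.4
```

Emit:
arm_command(
  increments=[
    [[0, 0, 0], [0, 0, 10], 10],
    [[0, 0, 0], [0, 0, 10], 10],
    [[0, 0, 0], [0, 0, 10], 10],
    [[0, 0, 0], [0, 0, 6], 10],
  ],
)

```text
t: 11.92
ee_pos: [0.3638, 0.2736, 0.1026]
ee_rot: [3.141, -0.016, -0.0]
wrist_force: [0.4, 0.1, -3.5]
opening: 0.0178
gripper_force: 59.3
```

```bash
python3 - <<'E'
from m import *
to((617,185,100),0)
E
```

```text
ee mm [363.8 273.6 102.6] yaw -0.6 tool move mm [254.1  86.1   2.5] turn -0.6 open 17.8 F [ 0.4  0.1 -3.5] t 11.925
```

Emit:
arm_command(
  increments=[
    [[25, 8, 0], [0, 0, -0.6], 10],
    [[40, 13, 0], [0, 0, 0], 10],
    [[40, 13, 0], [0, 0, 0], 10],
    [[40, 13, 0], [0, 0, 0], 10],
    [[40, 13, 0], [0, 0, 0], 10],
    [[40, 13, 0], [0, 0, 0], 10],
    [[34, 13, 0], [0, 0, 0], 10],
    [[0, 0, 0], [0, 0, 0], 10],
  ],
)

```text
t: 12.92
ee_pos: [0.6253, 0.1872, 0.1027]
ee_rot: [3.141, 0.004, 0.002]
wrist_force: [-0.2, -1.3, -4.0]
opening: 0.0179
gripper_force: 59.3
```

```bash
python3 - <<'E'
from m import *
to((623,185,7.5),0)
i,im=snap("wrist","w4.png"); meas(i,im,"blue",.010,3000)
E
```

```text
ee mm [625.3 187.2 102.7] yaw 0.1 tool move mm [-2.5  2.1 95.2] turn 0.1 open 17.9 F [-0.2 -1.3 -4. ] t 12.925
blue px [167 140] [387 344] world [617.4 213.8] [142.3 152.1] 89.0
```

View pics/w4.png

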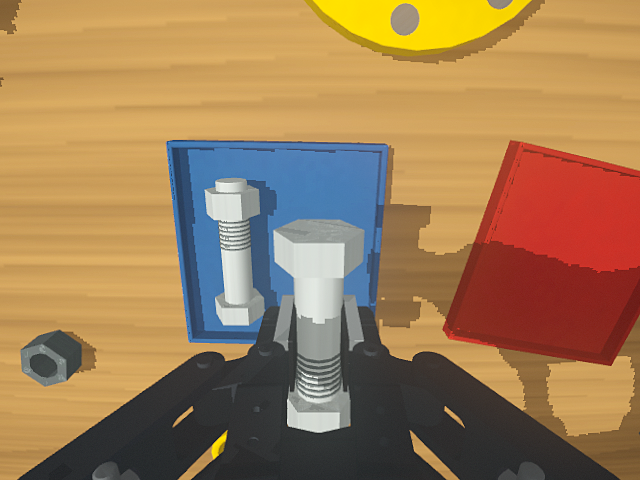

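Bolt A lies flat in the tray at columns 206–262. Bolt B hangs right of it at column 320, with clear floor below. Lowering it.

Emit:
arm_command(
  increments=[
    [[-2.5, 2, 35], [0, 0, 0], 10],
    [[0, 0, 35], [0, 0, 0], 10],
    [[0, 0, 17], [0, 0, 0], 10],
    [[0, 0, 6], [0, 0, 0], 10],
    [[0, 0, 2.5], [0, 0, 0], 10],
    [[0, 0, 0], [0, 0, 0], 28],
    [[0, 0, 0], [0, 0, 0], 30],
    [[0, 0, 0], [0, 0, 0], 30],
  ],
)

```text
t: 13.98
ee_pos: [0.622, 0.1867, 0.008]
ee_rot: [-3.141, -0.007, -0.003]
wrist_force: [-0.4, -0.7, 1.0]
opening: 0.0302
gripper_force: 0.0
```

Emit:
arm_command(
  increments=[
    [[0, 0, -15], [0, 0, 0], 30],
    [[0, 0, -40], [0, 0, 0], 30],
    [[-10, -10, -50], [0, 0, 0], 60],
    [[-10, -30, 0], [0, 0, 0], 65],
    [[-10, -40, 0], [0, 0, 0], 65],
    [[-10, -40, 0], [0, 0, 0], 65],
    [[-10, -40, 0], [0, 0, 0], 65],
    [[-10, -25, 0], [0, 0, 0], 65],
  ],
)

```text
t: 14.98
ee_pos: [0.56, 0.3734, 0.1133]
ee_rot: [-3.141, -0.009, -0.002]
wrist_force: [0.1, 0.0, -1.2]
opening: 0.0647
gripper_force: 0.0
```

```bash
python3 - <<'E'
from m import *
to((526,402,3),0)
i,im=snap("wrist","w5.png"); meas(i,im,"dark",.02,500,6000)
meas(i,im,"grey",.02,300,9000)
E
```

```text
ee mm [560.  373.4 113.3] yaw 0.3 tool move mm [-34.  -28.7 110.3] turn 0.3 open 64.7 F [ 0.1  0.  -1.2] t 14.975
grey px [401 302] [438 362] world [488.1 292.6] [59.7 14.6] 22.2
grey px [199 302] [235 362] world [487.  450.4] [14.6 59.3] 69.5
grey px [255 250] [308 309] world [530.3 398.2] [36.1 48.5] 77.0
grey px [ 0 89] [ 83 146] world [642.3 551.7] [57.7 12.5] 61.2
grey px [560  86] [639 236] world [615.2 185.2] [99.8 41.1] 2.3
grey px [482  72] [559 229] world [621.1 241. ] [ 35.9 101.3] 89.9
```

View pics/w5.png

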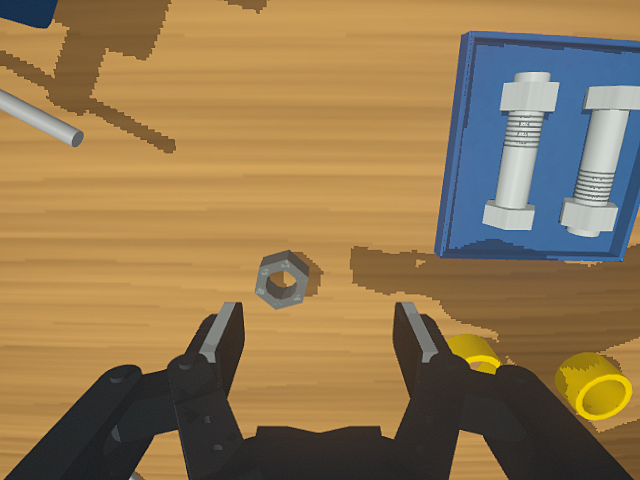

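Both bolts lie flat and side by side in the blue tray. Nut1 is at (281,280). I need its flats, so I'll take a crop.

```bash
python3 - <<'E'
from m import *
i,im=load("w5"); c=im[235:325,240:330]; cv2.imwrite("pics/c5.png",cv2.resize(c,None,fx=6,fy=6,interpolation=cv2.INTER_CUBIC)[:,:,::-1])
E
```

```text
(no output)
```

View pics/c5.png

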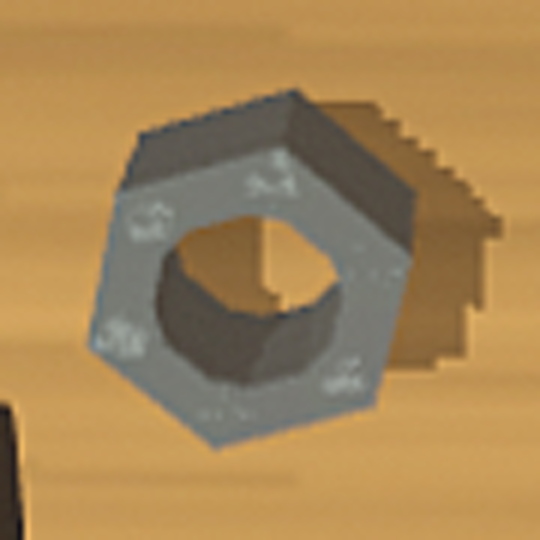

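The crop shows the nut's grey top hexagon with corners at crop (120,192), (285,148), (410,262), (376,404), (215,448) and (92,345).

```bash
cat >> m.py <<'E'
def hexa(f,px,z):
    i,_=load(f); W=pix2w(i,px,z)[:,:2]*1e3; c=W.mean(0); e=np.roll(W,-1,0)-W
    print("centre",c.round(1),"corner dia",(2*np.linalg.norm(W-c,axis=1)).round(1)); a=np.degrees(np.arctan2(e[:,1],e[:,0]))
    b=np.degrees(np.angle(np.exp(1j*np.radians(a)*6).mean()))/6; print("edge dirs",a.round(1),"mod60",round(b%60,1)); return c,b%60
E
python3 - <<'E'
from m import *
px=np.array([(120,192),(285,148),(410,262),(376,404),(215,448),(92,345)])/6+[240,235]
c,b=hexa("w5",px,.02)
for yaw in (b-60,b,b+60): to((*c,3),yaw)
i,im=load("scene0")
for f in("scene0","side0"):
    i,im=load(f)
    for k in blobs(im,(0,170,60),(6,255,255),1500,6000)+blobs(im,(174,170,60),(179,255,255),1500,6000):
        W=(pix2w(i,k.reshape(-1,2),.01)[:,:2]*1e3).astype(np.float32); print(f,cv2.minAreaRect(W))
E
```

```text
centre [526.4 398.4] corner dia [41.7 41.5 40.5 41.2 41.5 40.8]
edge dirs [ -73.7 -134.9  167.6  107.5   45.8  -12.2] mod60 46.7
ee mm [558.4 376.  113.3] yaw 0.4 tool move mm [-31.9 -22.4 110.3] turn 13.8 open 64.9 F [-2.6  1.3  0.5] t 15.025
ee mm [558.4 376.  113.3] yaw 0.4 tool move mm [-31.9 -22.4 110.3] turn -46.2 open 64.9 F [-2.6  1.3  0.5] t 15.025
ee mm [558.4 376.  113.3] yaw 0.4 tool move mm [-31.9 -22.4 110.3] turn 73.8 open 64.9 F [-2.6  1.3  0.5] t 15.025
scene0 ((609.234130859375, 7.049507141113281), (143.98211669921875, 149.2314453125), 78.28570556640625)
side0 ((606.206298828125, 10.168060302734375), (146.3907012939453, 151.83213806152344), 78.56802368164062)
```

Emit:
arm_command(
  increments=[
    [[-32, -22.4, 0], [0, 0, 0], 65],
    [[0, 0, 0], [0, 0, 6.9], 65],
    [[0, 0, 30], [0, 0, 6.9], 65],
    [[0, 0, 40], [0, 0, 0], 65],
    [[0, 0, 30], [0, 0, 0], 65],
    [[0, 0, 10.5], [0, 0, 0], 65],
    [[0, 0, 0], [0, 0, 0], 65],
  ],
)

```text
t: 15.9
ee_pos: [0.5284, 0.3936, 0.0018]
ee_rot: [-3.12, 0.371, -0.0]
wrist_force: [-0.1, 0.3, 0.5]
opening: 0.0648
gripper_force: 0.0
```

Emit:
arm_command(
  increments=[
    [[0, 0, 0], [0, 0, 0], 25],
    [[0, 0, 0], [0, 0, 0], 25],
    [[0, 0, 0], [0, 0, 0], 25],
    [[0, 0, 0], [0, 0, 0], 25],
    [[0, 0, 0], [0, 0, 0], 25],
  ],
)

```text
t: 16.52
ee_pos: [0.5298, 0.3945, 0.0037]
ee_rot: [-3.118, 0.37, -0.005]
wrist_force: [-0.2, 0.2, 6.6]
opening: 0.0347
gripper_force: 61.3
```

Emit:
arm_command(
  increments=[
    [[0, 0, -15], [0, 0, 0], 25],
    [[0, 0, -40], [0, 0, 0], 25],
    [[0, 0, -40], [0, 0, 0], 25],
    [[9.3, 18.1, 0], [0, 0, 0], 25],
    [[18.5, 36.3, 0], [0, 0, 0], 25],
    [[18.5, 36.3, 0], [0, 0, 0], 25],
    [[18.5, 36.3, 0], [0, 0, 0], 25],
    [[18.5, 36.3, 0], [0, 0, 0], 25],
  ],
)

```text
t: 17.52
ee_pos: [0.5701, 0.2132, 0.0953]
ee_rot: [3.119, -0.371, -0.003]
wrist_force: [-0.3, 0.5, -0.5]
opening: 0.0344
gripper_force: 60.5
```

Emit:
arm_command(
  increments=[
    [[18.5, 36.3, 0], [0, 0, 0], 25],
    [[18.5, 36.3, 0], [0, 0, 0], 25],
    [[18.5, 36.3, 0], [0, 0, 0], 25],
    [[18.5, 36.3, 0], [0, 0, 0], 25],
    [[9, 18, 0], [0, 0, 0], 25],
    [[0, 0, 0], [0, 0, 0], 25],
  ],
)

```text
t: 18.27
ee_pos: [0.6129, 0.0362, 0.0958]
ee_rot: [-3.119, 0.374, 0.002]
wrist_force: [0.4, -0.2, -0.6]
opening: 0.0345
gripper_force: 60.4
```

```bash
python3 - <<'E'
from m import *
to((614,38,6),-12)
i,im=snap("wrist","w6.png"); meas(i,im,"red",.01,3000,H=((0,150,50),(6,255,255)))
E
```

```text
ee mm [612.9  36.2  95.8] yaw -13.7 tool move mm [ 0.7 -2.  89.8] turn -1.7 open 34.5 F [ 0.4 -0.2 -0.6] t 18.275
red px [248 124] [479 337] world [606.9   4.2] [142.8 151.6] 78.7
```

View pics/w6.png

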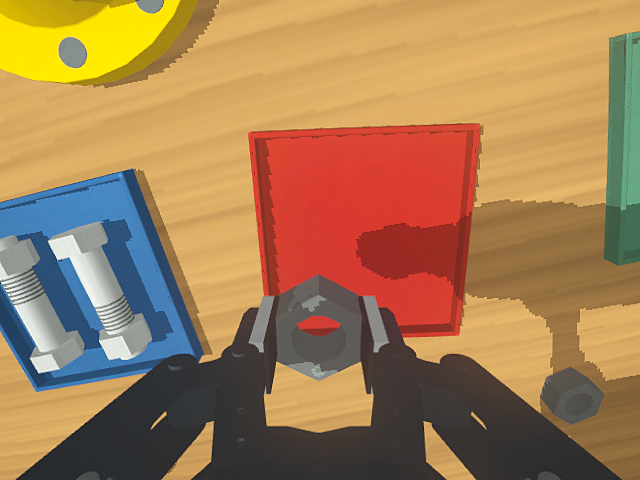

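Nut1 is held level at (319,328) over the left half of the red tray, which spans (248,124) to (479,337). Lowering it.

Emit:
arm_command(
  increments=[
    [[0, 0, 35], [0, 0, 0], 25],
    [[0, 0, 32], [0, 0, 0], 25],
    [[0, 0, 14], [0, 0, 0], 25],
    [[0, 0, 6], [0, 0, 0], 25],
    [[0, 0, 2.5], [0, 0, 0], 25],
    [[0, 0, 0], [0, 0, 0], 45],
    [[0, 0, 0], [0, 0, 0], 50],
    [[0, 0, 0], [0, 0, 0], 50],
  ],
)

```text
t: 19.32
ee_pos: [0.6139, 0.0371, 0.0075]
ee_rot: [-3.12, 0.371, -0.002]
wrist_force: [-0.0, -0.8, -0.3]
opening: 0.0499
gripper_force: 0.0
```

Emit:
arm_command(
  increments=[
    [[0, 0, -15], [0, 0, 0], 50],
    [[0, 0, -40], [0, 0, 0], 50],
    [[0, 0, -50], [0, 0, 0], 65],
    [[-20, 20, 0], [0, 0, 0], 65],
    [[-30, 35, 0], [0, 0, 0], 65],
    [[-30, 35, 0], [0, 0, 0], 65],
    [[-20, 25, 0], [0, 0, 0], 65],
    [[0, 0, 0], [0, 0, 0], 65],
  ],
)

```text
t: 20.32
ee_pos: [0.4884, -0.052, 0.1128]
ee_rot: [3.119, -0.374, 0.002]
wrist_force: [0.0, 1.0, -0.0]
opening: 0.0648
gripper_force: 0.0
```

```bash
python3 - <<'E'
from m import *
to((437,-130,3),0)
i,im=snap("wrist","w7.png"); print(w2pix(i,(.437,-.130,.02)))
u,v=w2pix(i,(.437,-.130,.02))[0].astype(int); print(u,v)
c=cv2.resize(im[max(0,v-50):v+50,max(0,u-50):u+50],None,fx=6,fy=6,interpolation=cv2.INTER_CUBIC)[:,:,::-1]
a=cv2.resize(im,(240,180))[:,:,::-1]; o=np.zeros((600,800,3),np.uint8); o[:c.shape[0],:c.shape[1]]=c; o[:150,600:]=cv2.resize(a,(200,150)); cv2.imwrite("pics/c7.png",o)
E
```

```text
ee mm [488.4 -52.  112.8] yaw -13.7 tool move mm [-31.6  87.9 109.8] turn -13.7 open 64.8 F [ 0.  1. -0.] t 20.325
[[436.67558663 283.40416958]]
436 283
```

View pics/c7.png

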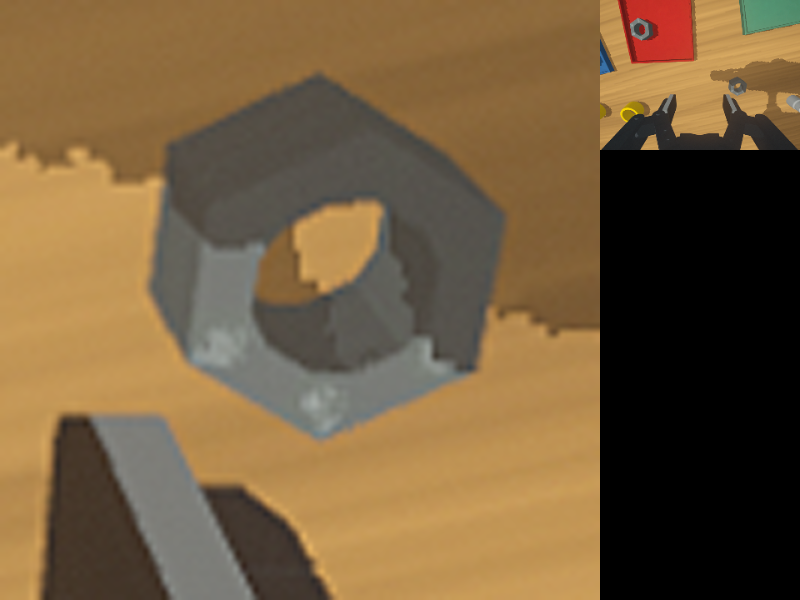

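The crop shows nut0 half in shadow. The clear top corners are at crop (187,360), (320,437), (475,372) and (505,213). The other two, at about (372,135) and (217,200), follow by symmetry. The inset shows nut1 flat in the red tray.

```bash
python3 - <<'E'
from m import *
px=np.array([(187,360),(320,437),(475,372),(505,213),(372,135),(217,200)])/6+[386,233]
c,b=hexa("w7",px,.02)
for yaw in (b-60,b): to((*c,3),yaw)
E
```

```text
centre [ 437.7 -135.3] corner dia [41.8 40.8 41.7 41.3 39.9 41.1]
edge dirs [-135.   -77.6  -15.6   46.2  101.5  161.9] mod60 43.6
ee mm [489.5 -51.6 112.9] yaw -13.6 tool move mm [-30.8  93.5 109.9] turn 2.8 open 65.2 F [-0.2 -1.2  0.3] t 20.375
ee mm [489.5 -51.6 112.9] yaw -13.6 tool move mm [-30.8  93.5 109.9] turn -57.2 open 65.2 F [-0.2 -1.2  0.3] t 20.375
```

Emit:
arm_command(
  increments=[
    [[-10.5, 30.3, 0], [0, 0, 0], 65],
    [[-10.5, 30.3, 0], [0, 0, 0], 65],
    [[-10.5, 30.3, 0], [0, 0, 2.8], 65],
    [[0, 0, 25], [0, 0, 0], 65],
    [[0, 0, 40], [0, 0, 0], 65],
    [[0, 0, 30], [0, 0, 0], 65],
    [[0, 0, 11], [0, 0, 0], 65],
    [[0, 0, 4], [0, 0, 0], 65],
  ],
)

```text
t: 21.38
ee_pos: [0.4381, -0.1321, 0.0021]
ee_rot: [3.11, -0.446, 0.001]
wrist_force: [-0.0, 0.5, -0.5]
opening: 0.0647
gripper_force: 0.0
```

Emit:
arm_command(
  increments=[
    [[0, 0, 0], [0, 0, 0], 25],
    [[0, 0, 0], [0, 0, 0], 25],
    [[0, 0, 0], [0, 0, 0], 25],
    [[0, 0, 0], [0, 0, 0], 25],
    [[0, 0, 0], [0, 0, 0], 25],
    [[0, 0, -15], [0, 0, 0], 25],
    [[0, 0, -40], [0, 0, 0], 25],
    [[0, 0, -40], [0, 0, 0], 25],
  ],
)

```text
t: 22.38
ee_pos: [0.4368, -0.1319, 0.0983]
ee_rot: [-3.109, 0.447, 0.001]
wrist_force: [0.2, -1.0, -0.9]
opening: 0.0344
gripper_force: 60.0
```

```bash
python3 - <<'E'
from m import *
to((601,-22,100),-16)
E
```

```text
ee mm [ 436.8 -131.9   98.3] yaw -16.4 tool move mm [ 126.6 -151.6   -1.7] turn -0.4 open 34.4 F [ 0.2 -1.  -0.9] t 22.375
```

Emit:
arm_command(
  increments=[
    [[13.4, -13.2, 0], [0, 0, 0], 25],
    [[26, -25, 0], [0, 0, 0], 25],
    [[26, -25, 0], [0, 0, 0], 25],
    [[26, -25, 0], [0, 0, 0], 25],
    [[26, -25, 0], [0, 0, 0], 25],
    [[26, -25, 0], [0, 0, 0], 25],
    [[18, -18, 0], [0, 0, -2], 25],
    [[0, 0, 0], [0, 0, -2], 25],
  ],
)

```text
t: 23.38
ee_pos: [0.6365, -0.0262, 0.0956]
ee_rot: [-3.124, 0.333, 0.002]
wrist_force: [0.0, 0.2, 0.1]
opening: 0.0345
gripper_force: 60.0
```

```bash
python3 - <<'E'
from m import *
to((636,-27.5,7),-12.5)
i,im=snap("wrist","w8.png"); meas(i,im,"red",.01,3000,H=((0,150,50),(6,255,255)))
E
```

```text
ee mm [636.5 -26.2  95.6] yaw -12.2 tool move mm [-0.1  1.4 88.6] turn 0.3 open 34.5 F [0.  0.2 0.1] t 23.375
red px [167 184] [386 362] world [616.    3.7] [142.7 136.2] 78.7
```

View pics/w8.png

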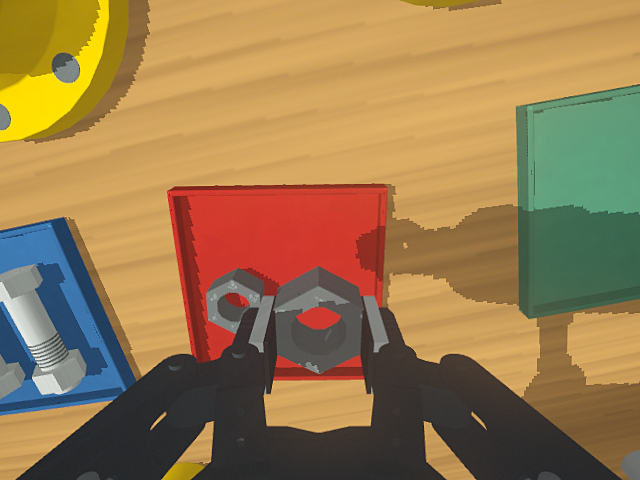

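Nut1 lies flat in the tray at (235,300). Nut0 is held to its right at (318,320), over clear floor. Lowering it.

Emit:
arm_command(
  increments=[
    [[0, 0, 35], [0, 0, 0], 25],
    [[0, 0, 32], [0, 0, 0], 25],
    [[0, 0, 13], [0, 0, 0], 25],
    [[0, 0, 6], [0, 0, 0], 25],
    [[0, 0, 2.5], [0, 0, 0], 25],
    [[0, 0, 0], [0, 0, 0], 42],
    [[0, 0, 0], [0, 0, 0], 44],
    [[0, 0, 0], [0, 0, 0], 44],
  ],
)

```text
t: 24.42
ee_pos: [0.6366, -0.0277, 0.009]
ee_rot: [3.123, -0.338, 0.002]
wrist_force: [-0.4, 0.0, 0.4]
opening: 0.0437
gripper_force: 0.0
```

Emit:
arm_command(
  increments=[
    [[0, 0, -15], [0, 0, 0], 44],
    [[0, 0, -40], [0, 0, 0], 44],
    [[-20, 0, -50], [0, 0, 0], 70],
    [[-30, -20, 0], [0, 0, 0], 75],
    [[-35, -28, 0], [0, 0, 0], 75],
    [[-35, -28, 0], [0, 0, 0], 75],
    [[-35, -28, 0], [0, 0, 0], 75],
    [[0, -10, 0], [0, 0, 0], 75],
  ],
)

```text
t: 25.42
ee_pos: [0.5076, 0.1186, 0.1141]
ee_rot: [-3.124, 0.334, 0.0]
wrist_force: [-0.2, -1.1, -0.6]
opening: 0.0746
gripper_force: 0.0
```

```bash
python3 - <<'E'
from m import *
to((430,142,5),0)
i,im=snap("wrist","w9.png"); meas(i,im,"yellow",.015,500)
E
```

```text
ee mm [507.6 118.6 114.1] yaw -12.2 tool move mm [-80.7  -6.4 109.1] turn -12.2 open 74.6 F [-0.2 -1.1 -0.6] t 25.425
yellow px [133 304] [199 369] world [455.5 257. ] [30.9 72.5] 38.7
yellow px [280 300] [343 372] world [428.5 139.6] [50.4 66.6] 77.8
```

View pics/w9.png

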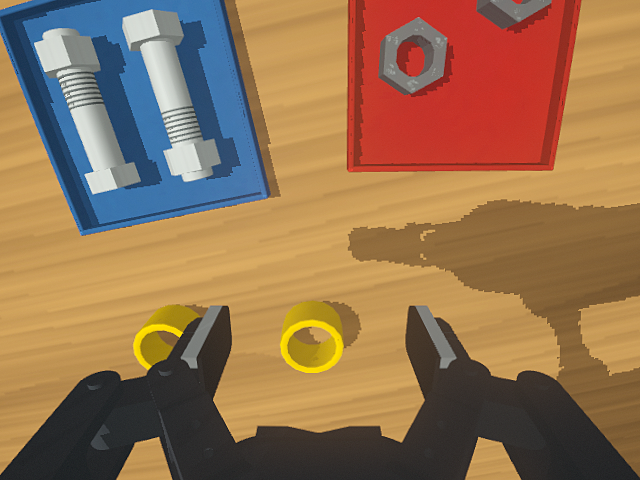

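The target collar is at (312,337). Its look-alike at (167,337) is clear of the fingers' path. Both trays look right.

Emit:
arm_command(
  increments=[
    [[-20, -1.5, 0], [0, 0, 0], 72],
    [[-35, -2, 0], [0, 0, 0], 72],
    [[-25.6, -2, 0], [0, 0, 0], 72],
    [[0, 0, 20], [0, 0, 0], 72],
    [[0, 0, 40], [0, 0, 0], 72],
    [[0, 0, 33], [0, 0, 0], 72],
    [[0, 0, 12], [0, 0, 0], 72],
    [[0, 0, 4.5], [0, 0, 0], 72],
  ],
)

```text
t: 26.48
ee_pos: [0.4325, 0.1391, 0.0041]
ee_rot: [-3.123, 0.339, -0.001]
wrist_force: [-0.2, 0.3, 0.2]
opening: 0.0715
gripper_force: 0.0
```

Emit:
arm_command(
  increments=[
    [[0, 0, 0], [0, 0, 0], 38],
    [[0, 0, 0], [0, 0, 0], 38],
    [[0, 0, 0], [0, 0, 0], 38],
    [[0, 0, 0], [0, 0, 0], 38],
    [[0, 0, 0], [0, 0, 0], 38],
    [[0, 0, -15], [0, 0, 0], 38],
    [[0, 0, -40], [0, 0, 0], 38],
    [[0, 0, -40], [0, 0, 0], 38],
  ],
)

```text
t: 27.48
ee_pos: [0.4313, 0.1395, 0.1007]
ee_rot: [-3.123, 0.338, -0.001]
wrist_force: [0.6, 0.3, -1.3]
opening: 0.0465
gripper_force: 62.1
```

```bash
python3 - <<'E'
from m import *
to((621,-232,100),-1)
E
```

```text
ee mm [431.3 139.5 100.7] yaw -12.3 tool move mm [264.7 322.4   0.8] turn -11.3 open 46.5 F [ 0.6  0.3 -1.3] t 27.475
```

Emit:
arm_command(
  increments=[
    [[13, 16, 0], [0, 0, 0], 38],
    [[28, 34, 0], [0, 0, 0], 38],
    [[28, 34, 0], [0, 0, 0], 38],
    [[28, 34, 0], [0, 0, 0], 38],
    [[28, 34, 0], [0, 0, 0], 38],
    [[28, 34, 0], [0, 0, 0], 38],
    [[28, 34, 0], [0, 0, 0], 38],
    [[28, 34, 0], [0, 0, 0], 38],
  ],
)

```text
t: 28.48
ee_pos: [0.582, -0.1547, 0.1]
ee_rot: [3.123, -0.338, 0.002]
wrist_force: [1.0, 0.1, -2.1]
opening: 0.0466
gripper_force: 62.1
```

Emit:
arm_command(
  increments=[
    [[28, 34, 0], [0, 0, 0], 38],
    [[27.7, 34, 0], [0, 0, 0], 38],
    [[0, 0, 0], [0, 0, -5.5], 38],
    [[0, 0, 0], [0, 0, -5.5], 38],
    [[0, 0, 0], [0, 0, 0], 38],
  ],
)

```text
t: 29.1
ee_pos: [0.6213, -0.2317, 0.0997]
ee_rot: [3.141, -0.039, 0.001]
wrist_force: [-0.7, -0.1, -0.9]
opening: 0.047
gripper_force: 62.2
```

```bash
python3 - <<'E'
from m import *
to((621,-232,8),-1)
i,im=snap("wrist","w10.png"); meas(i,im,"green",.01,3000)
E
```

```text
ee mm [ 621.3 -231.7   99.7] yaw -1.4 tool move mm [-0.3  0.2 91.7] turn -0.4 open 47.0 F [-0.7 -0.1 -0.9] t 29.1
green px [209 129] [435 331] world [ 624.  -236.1] [142.6 146.2] 88.7
```

View pics/w10.png

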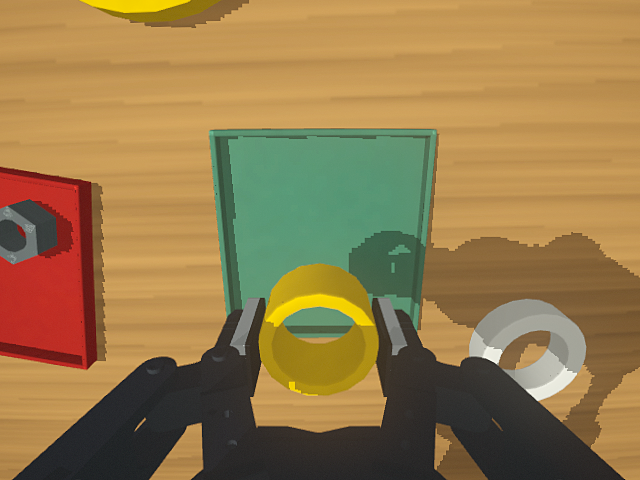

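The collar is held upright at (319,330), centred over the green tray, which spans (209,129) to (435,331). The tape is clear at (527,350). Lowering it.

Emit:
arm_command(
  increments=[
    [[0, 0, 35], [0, 0, 0], 38],
    [[0, 0, 35], [0, 0, 0], 38],
    [[0, 0, 14], [0, 0, 0], 38],
    [[0, 0, 5.5], [0, 0, 0], 38],
    [[0, 0, 2], [0, 0, 0], 38],
    [[0, 0, 0], [0, 0, 0], 54],
    [[0, 0, 0], [0, 0, 0], 58],
    [[0, 0, 0], [0, 0, 0], 58],
  ],
)

```text
t: 30.15
ee_pos: [0.6217, -0.232, 0.0081]
ee_rot: [3.141, -0.037, 0.002]
wrist_force: [-0.7, 0.5, -0.2]
opening: 0.0579
gripper_force: 0.0
```

Emit:
arm_command(
  increments=[
    [[0, 0, -15], [0, 0, 0], 60],
    [[0, 0, -40], [0, 0, 0], 65],
    [[0, 0, -50], [0, 0, 0], 65],
    [[-20, 0, -40], [0, 0, 0], 65],
    [[-35, 0, -10], [0, 0, 0], 65],
    [[-35, 0, 0], [0, 0, 0], 65],
    [[-35, 0, 0], [0, 0, 0], 65],
    [[0, 0, 0], [0, 0, 0], 65],
  ],
)

```text
t: 31.15
ee_pos: [0.4948, -0.2286, 0.1631]
ee_rot: [3.141, -0.039, 0.0]
wrist_force: [0.6, 0.1, 0.1]
opening: 0.0652
gripper_force: 0.0
```

```bash
python3 - <<'E'
from m import *
i,a=snap("scene","s9.png"); j,b=snap("side","d9.png"); k,w=snap("wrist","w11.png")
o=np.zeros((600,800,3),np.uint8); o[:320,:400]=cv2.resize(a[150:470,190:590],(400,320)); o[:320,400:]=cv2.resize(b[110:430,130:530],(400,320)); o[320:,:373]=cv2.resize(w,(373,280))
cv2.imwrite("pics/fin.png",o[:,:,::-1])
for im,c in((a,i),(b,j)): meas(c,im,"yellow",.018,100,900); meas(c,im,"grey",.012,300,1800)
E
```

```text
yellow px [325 371] [348 398] world [ 620.2 -230.8] [46.5 57.9] 28.5
yellow px [364 186] [380 203] world [451.7 253.1] [40.1 56.2] 27.7
grey px [ 60 413] [ 94 440] world [ 226.5 -552.6] [61.4 33.7] 4.2
grey px [236 408] [277 452] world [ 530.  -387.3] [79.5 86.3] 32.5
grey px [449 373] [477 399] world [ 841.9 -102.2] [57.7 55.5] 30.4
grey px [491 266] [523 292] world [829.3 187.9] [72.9 69.9] 30.2
grey px [402 225] [443 253] world [615.1 196.2] [ 43.7 101.9] 89.8
grey px [413 209] [454 236] world [620.2 253. ] [ 43.3 102.6] 89.3
grey px [614 147] [639 217] world [982.2 627.3] [ 57.2 244.3] 13.7
grey px [343 100] [406 110] world [303.8 554.3] [176.1  41.2] 29.9
yellow px [378 358] [403 387] world [242.2 247. ] [46.9 61.4] 10.3
yellow px [273 336] [297 363] world [448.3 252.5] [46.6 59.8] 16.7
yellow px [268 158] [287 179] world [ 618.8 -228.6] [47.1 75.7] 17.3
grey px [ 50 441] [135 479] world [695.2 548.2] [140.3  54.6] 29.5
grey px [ 67 394] [102 434] world [755.2 470.2] [27.  86.8] 61.2
grey px [  0 358] [ 71 433] world [873.6 458.9] [125.   86.5] 63.6
grey px [179 314] [232 339] world [620.3 240.7] [ 36.2 109. ] 89.5
grey px [192 292] [243 316] world [615.8 184.6] [110.1  37.8] 0.2
grey px [108 230] [143 254] world [871.9  82.1] [75.8 69.8] 15.4
grey px [314 124] [344 149] world [ 528.8 -386.5] [78.7 99.5] 15.6
```

View pics/fin.png

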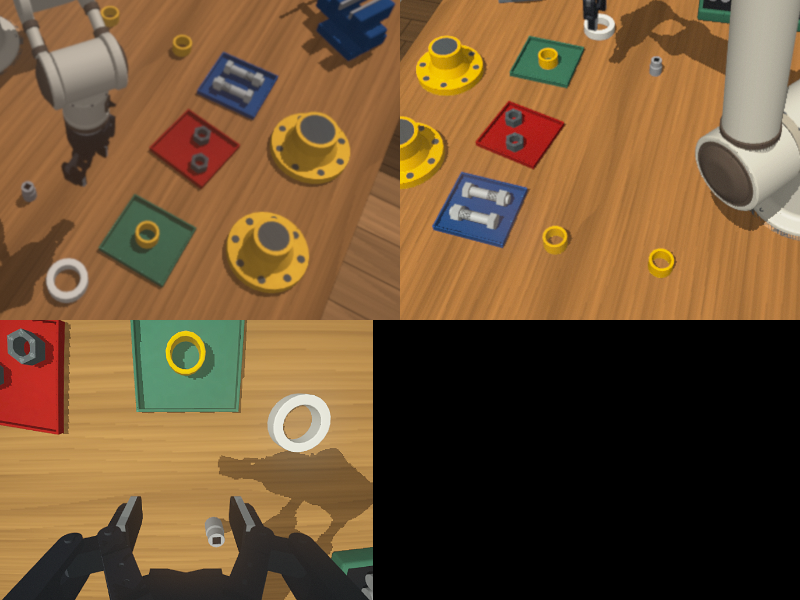

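The final composite shows both bolts flat in the blue tray (238,78), both nuts in the red (200,150) and the collar upright in the green (147,235). The tape and socket haven't moved, and the gripper is clear.

```bash
python3 -c "
from bench import ticket; print(ticket.finish_job())"
```

```text
the job is handed in; nothing more can be done
None
```

Job handed in after about 31 s of robot time: the final pictures show both bolts flat in the blue tray, both nuts in the red and the collar on its end in the green, with the tape and socket unmoved.

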